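Clear the resting place and slide the glue pot off the heat

ROBOT

A 6-joint arm with a two-finger parallel gripper is mounted at the origin on the work surface. World frame = base frame: x ahead of the robot, y to its left, z up, the work surface at z = 0. Lengths are in m, angles in rad, forces in N, time in s.
With the tool pointing down it reaches from about 0.25 to 0.8 m from the base axis. Payload 8.5 kg.
Tool frame: the origin (TCP) lies midway between the tips of the shut fingers; the grasp point (between the pads) lies bot.grip_point_offset behind it (bot.grip_point_offset is the distance from the TCP to the grasp point, in m); z points along the fingers, y is the line along which they close (so a half turn about z gives the same grasp; the last joint's range is limited). The gripper opens to 85 mm and grips with 20 to 120 N. Pads are 22 mm wide; open, the fingers measure 114 mm over their backs; the gripper's body (76 mm by 85 mm) begins 54 mm behind the grasp point. The pads swing forward as they close: fully open they stand 13 mm farther back than shut.
Start: joints at [1.254, 0.238, -0.013, 1.319, 0, 1.571], TCP at [0.164, 0.499, 0.231] pointing down, gripper open.
Joint ranges: [-2.66, 2.66], [-1.03, 1.9], [-1.14, 1.46], [-1.82, 2.27], [-1.45, 1.34], [-3.14, 3.14]. Speed limits (rad/s): [2.22, 2.22, 2.79, 3.14, 3.14, 3.14].

INTERFACE

Orientations are given as a 3x3 rotation matrix whose columns are the frame's x, y, z axes.
In Python, from cell import bot gives the robot as it stands.
- The arm moves only by the tool drive_tool, never from a script. Its argument "targets" is a list of rows, each an object of numbers: "ax", "ay", "az": the turn, a rotation vector about the world's x, y, z in degrees; "tx", "ty", "tz": the shift along the world's x, y, z in m; "jaw": the opening, from -1 (shut) to 1 (fully open). In form: [{"ax": .., "ay": .., "az": .., "tx": .., "ty": .., "tz": .., "jaw": ..}, ...]. A call has 1 to 10 rows; each row is the pose to reach, as a shift and turn from the pose commanded when the call began; what a row does not reach only later rows make up. A row lasts 1/12 s, in which the tool goes at most 41.7 mm and 7.16 degrees, less where a joint would pass 70% of its speed; a pose out of reach is approached as far as the arm can. A call with a gripper value outside its range is refused whole. The fingers move at their own pace and stop on an object; "force" is the grip in N (left out, the last holds). Time passes only in rows, so rows that repeat a pose let the fingers close. It gives the time, the measured TCP pose, the force, the opening and the grip force at its end, in the units of the state.
- bot.state(): the state, without advancing time (a new reading comes with each control period).
- bot.capture(name): name is "scene" or "top"; returns a dict with "frame" (420x560x3 uint8, blue, green, red), "fx", "fy", "cx", "cy" (pixels), "pose" (4x4, takes a point from camera to world coordinates). Camera axes: x right, y up, looking along -z (the intrinsics and any distortion apply to the point x, -y, -z); pixel columns grow to the right and rows downward; lengths in m; the calibration is good to about 2 mm. A picture is of the moment at which its call begins. There is no depth.
- bot.close_job(): hands the job in; it is judged then, once.
The state is a dict: "clock": time; "joint_pos": joint angles; "joint_velocities": joint speeds; "effort": joint torques, N m; "tool_pos": TCP position; "tool_rot": TCP orientation; "ft_force": force on the tool from outside, world axes, zero at the start; "torque": the same for the moment, N m; "opening": finger opening in m; "grasp_force": force on a finger pad.
Only numpy, scipy, OpenCV 4.12 (cv2) and the standard library are available. Lean on these libraries where they do the work, as an engineer would, in place of code of your own. Each camera call takes 0.05 s, during which the arm holds its last target. There are 200 camera calls.

TASK

The carver's glue pot stands on the hot disc of the warming plate, and wood chips litter the ringed resting place beside it. Take the scraper block and use it (not the fingers) to push all three chips off the plate onto the bench, and put the scraper down on the bench; only then slide the pot across, upright and without lifting it, until it stands centred in the ring. Leave the mallet, the chisels and the wooden bowl where they are.

Things in the scene. Friction and masses are not known exactly. Their poses are not given: they have to be found in the camera images.
- warmer: Fixed flat warming plate of bare metal on the bench: 200 along its own x, 360 along its own y, 30 high, square edges, no rim. Origin: centre of its underside, on the bench (z = 0); its top is at z = 0.030. Its yaw varies. Its two marked places lie 85 mm either side of its centre along its own y.
- heat_spot: Hot place: a solid dark disc, 100 across, flush in the plate's top (a marking, no step). Origin: its centre, at the top face. It may be at either end of the plate; the pot starts on it.
- rest_spot: Resting place: a thin dark ring outline, 100 across, flush in the plate's top (a marking, no step), at the other end of the plate, littered with the chips. Origin: its centre, at the top face.
- pot: Small round open steel pot, 84 across, 70 high, about 0.3 to 0.65 kg, empty, with a straight stick handle. Origin: centre of its underside. z is up; the handle points along its own -x (roughly towards the robot) and is a level bar 18 wide (along own y), 14 thick, its middle 55 above the pot's underside, reaching from 60 to 145 from the pot's axis. It slides on the plate with ordinary dry friction.
- scraper: Scraper block standing on its foot on the bench: foot 120 long (own x) by 28 thick (own y) by 14 high of grey plastic, and above it a wooden grip 100 long by 22 thick, up to 75 high in all. About 0.16 kg. Origin: centre of its underside; z is up.
- chip1: Wood chip 36 x 20 x 12, lying loose on the ring, 10 g. Origin: centre of its underside as it first lies.
- chip2: Wood chip 30 x 24 x 13, as chip1.
- chip3: Wood chip 34 x 18 x 11, as chip1.
- mallet: Bystander: turned wooden mallet standing on its head, 80 across, 170 high. Origin: centre of its underside.
- chisel1: Bystander: carving chisel lying on the bench beyond the plate, handle 28 thick, about 235 long along its own x. Origin: on the bench, near the front of the handle.
- chisel2: Bystander: a second, slightly shorter chisel, lying on the bench near the scraper; otherwise as chisel1.
- bowl: Bystander: wooden bowl, 110 across, 50 high, standing on the bench. Origin: centre of its underside.

How it is judged:
On the way, in this order (a step that is already met when the one before it is completed fails the run):
1. all three chips are off the plate, down on the bench (height (world z) of each of chip1, chip2, chip3 below 0.026 m), for 0.2 s.
2. the scraper is down on the bench, let go, and the pot not yet moved across (height (world z) of scraper below 0.026 m and contact force between the fingers and scraper below 0.1 N and linear speed of scraper below 0.02 m/s and horizontal distance between pot and rest_spot above 0.1 m), for 0.2 s.
3. the pot stands in the ring (horizontal distance between pot and rest_spot below 0.012 m), for 0.2 s.
At the end, for the whole second after the job is handed in: The pot stands upright on the plate within 12 mm of the ring's centre, at rest; all three chips and the scraper are down on the bench, off the plate (origins below 26 mm), and the scraper is at rest (all of step 1 and horizontal distance between pot and rest_spot below 0.012 m and angle between pot's own z axis and vertical below 0.06 rad and height (world z) of pot below 0.034 m and linear speed of each of pot, scraper below 0.02 m/s and height (world z) of scraper below 0.026 m); the robot touches nothing.
It fails at once if the pot is lifted more than 8 mm off the plate (height (world z) of pot above 0.038 m).
It fails at once if the pot is tipped more than 0.15 rad (angle between pot's own z axis and vertical above 0.15 rad).
It fails at once if the pot is shifted more than 30 mm while a chip is still on the plate (distance of pot from where it was at the start of the episode above 0.03 m and height (world z) of any of chip1, chip2, chip3 above 0.028 m).
It fails at once if a chip is touched by the gripper or arm instead of the scraper (contact force between any of the fingers, the arm and chip1 above 0.5 N or contact force between any of the fingers, the arm and chip2 above 0.5 N or contact force between any of the fingers, the arm and chip3 above 0.5 N).
It fails at once if the mallet, a chisel or the bowl is moved more than 30 mm (distance of any of mallet, chisel1, chisel2, bowl from where it was at the start of the episode above 0.03 m).
It also fails if it takes over 72 s, if anything falls off the work surface, if the arm or the gripper's body presses on something with over 40 N, if the wrist force passes 120 N, or if a joint passes its speed limit or range.

## Working session

There is one attempt and no reset: what is moved stays moved. The work goes in short steps, Python scripts to look and compute and a tool call to move; the robot and the scene stay as the last step left them, time stands still between calls to the robot, and variables do not carry over. Pictures are saved under pics/ and viewed, at most 10 in all, crops included, and the job is handed in when it is done.

Besides the shell and the picture viewer there is one more tool, called after "Request:" as name(argument=value, ...), one argument or row to a line, values as JSON. drive_tool: Moves the arm, as the interface text tells. Its arguments: {"type":"object","properties":{"targets":{"type":"array","items":{"type":"object","properties":{"ax":{"type":"number"},"ay":{"type":"number"},"az":{"type":"number"},"tx":{"type":"number"},"ty":{"type":"number"},"tz":{"type":"number"},"jaw":{"type":"number"}}}},"force":{"type":"number"}},"required":["targets"]}

```bash
mkdir -p pics; ls
python3 - <<'E'
from cell import bot
import cv2,numpy as np,pickle
d={}
for n in("scene","top"):
    c=bot.capture(n);cv2.imwrite(f"pics/{n}0.png",c["frame"]);d[n]=c
    print(n,c["fx"],c["fy"],c["cx"],c["cy"],np.round(c["pose"],3).tolist(),[k for k in c])
pickle.dump(d,open("c0.pkl","wb"))
print(bot.grip_point_offset,bot.state())
E
```

```text
pics
scene 412.4089531945054 412.4089531945054 276.217099058489 208.15129069834543 [[0.78, -0.348, 0.521, 1.047], [0.626, 0.455, -0.634, -0.648], [-0.016, 0.82, 0.572, 0.64], [0.0, 0.0, 0.0, 1.0]] ['frame', 'fx', 'fy', 'cx', 'cy', 'pose']
top 526.7545597190285 526.7545597190285 281.42029192359166 211.04075605049766 [[-0.0, 0.99, -0.144, 0.321], [-1.0, -0.001, -0.005, 0.016], [-0.005, 0.144, 0.99, 1.37], [0.0, 0.0, 0.0, 1.0]] ['frame', 'fx', 'fy', 'cx', 'cy', 'pose']
0.0187 {'clock': 0.1, 'joint_pos': array([ 1.25397767e+00,  2.38713971e-01, -1.41740170e-02,  1.31917214e+00,
       -1.60409491e-06,  1.57079391e+00]), 'joint_velocities': array([-0.00156613,  0.00021572,  0.00278844, -0.0009773 ,  0.00093286,
       -0.0005901 ]), 'effort': array([-6.48753794e-04, -5.39722753e+01,  3.46997058e+01,  1.34758974e-02,
       -3.52716495e-05,  1.68203422e-05]), 'tool_pos': array([0.16344823, 0.49852532, 0.23074389]), 'tool_rot': array([[-9.50232109e-01,  3.11542590e-01, -3.92206013e-04],
       [ 3.11542837e-01,  9.50231349e-01, -1.20140072e-03],
       [-1.60104238e-06, -1.26379851e-03, -9.99999201e-01]]), 'ft_force': array([-0.15885596, -0.69305604,  0.01762494]), 'torque': array([-0.02094635,  0.07227265, -0.01310413]), 'grasp_force': 0.0, 'opening': 0.08527908328693161}
```

View pics/top0.png

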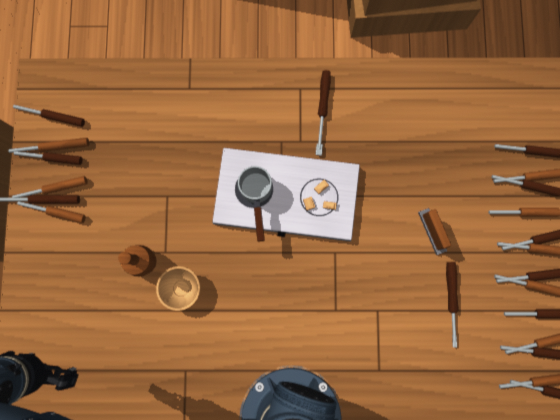

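View pics/scene0.png

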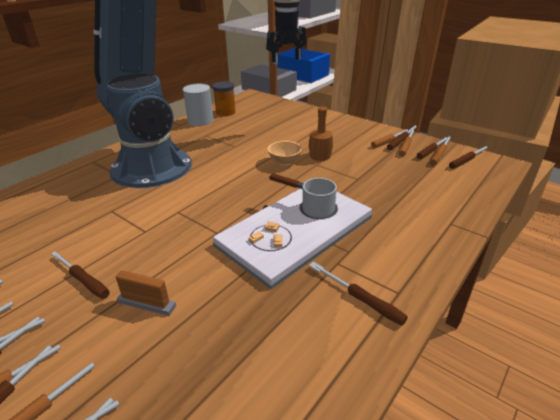

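Top view: the plate has corners at about (223,149), (359,163), (353,240) and (214,223). The pot is at (254,187) with its handle pointing down to (260,240). The ring is at (319,197) with 3 chips, the scraper at (434,231), chisel2 at (453,300), the bowl at (178,289), the mallet at (138,260) and chisel1 at (323,110).

```bash
cat > h.py <<'E'
import numpy as np,cv2
def ray(c,p,z):
    p=np.atleast_2d(np.asarray(p,float))
    d=np.c_[(p[:,0]-c["cx"])/c["fx"],-(p[:,1]-c["cy"])/c["fy"],-np.ones(len(p))]@c["pose"][:3,:3].T
    o=c["pose"][:3,3]
    return o+d*((z-o[2])/d[:,2])[:,None]
def proj(c,P):
    q=(np.atleast_2d(P)-c["pose"][:3,3])@c["pose"][:3,:3]
    return np.c_[c["cx"]+c["fx"]*q[:,0]/-q[:,2],c["cy"]-c["fy"]*q[:,1]/-q[:,2]]
def plate(c):
    f=c["frame"].astype(int);m=((f.min(2)>110)&(f.max(2)-f.min(2)<45)).astype(np.uint8)
    m=cv2.morphologyEx(m,cv2.MORPH_CLOSE,np.ones((5,5)))
    k=max(cv2.findContours(m,0,2)[0],key=cv2.contourArea)
    return k
E
python3 - <<'E'
import pickle,cv2,numpy as np;from h import *
d=pickle.load(open("c0.pkl","rb"));np.set_printoptions(precision=4,suppress=True)
t=d["top"];k=plate(t);P=ray(t,k[:,0],.03)[:,:2].astype(np.float32)
r=cv2.minAreaRect(P);print("plate",r,cv2.boxPoints(r))
print("quick: ring",ray(t,(319,197),.03),"heat/pot rim",ray(t,(254.5,187),.1))
for n in d:
    f=d[n]["frame"];hsv=cv2.cvtColor(f,cv2.COLOR_BGR2HSV)
# chips: orange bright inside plate
f=t["frame"];hsv=cv2.cvtColor(f,cv2.COLOR_BGR2HSV)
roi=np.zeros(f.shape[:2],np.uint8);cv2.drawContours(roi,[cv2.convexHull(k)],-1,255,-1);roi=cv2.erode(roi,np.ones((7,7)))
m=((hsv[...,1]>90)&(hsv[...,2]>150)&(roi>0)).astype(np.uint8)
for c in cv2.findContours(m,0,2)[0]:
    if cv2.contourArea(c)>15:
        q=cv2.minAreaRect(ray(t,c[:,0],.012)[:,:2].astype(np.float32));print("chip",q)
for n,(x,y) in (("top",(436,231)),("scene",(145,290))):
    c=d[n]["frame"][y-45:y+45,x-60:x+60]
    cv2.imwrite(f"pics/s_{n}.png",cv2.resize(c,None,fx=3.2,fy=4*.8,interpolation=cv2.INTER_CUBIC))
a=cv2.imread("pics/s_top.png");b=cv2.imread("pics/s_scene.png");cv2.imwrite("pics/s.png",np.hstack([a,b]))
E
```

```text
plate ((0.6207461357116699, 0.004266455769538879), (0.3589250445365906, 0.316419392824173), 82.80648040771484) [[ 0.4413 -0.154 ]
 [ 0.7552 -0.1936]
 [ 0.8002  0.1625]
 [ 0.4863  0.2021]]
quick: ring [[ 0.5522 -0.0737  0.03  ]] heat/pot rim [[0.5652 0.089  0.1   ]]
chip ((0.5341573357582092, -0.1007523387670517), (0.03141939640045166, 0.01584344357252121), 89.94896697998047)
chip ((0.5394710302352905, -0.04852049797773361), (0.028339294716715813, 0.023210445418953896), 18.54436492919922)
chip ((0.5828246474266052, -0.08089343458414078), (0.018697671592235565, 0.03568294271826744), 44.06950378417969)
chip ((0.7240148782730103, -0.10573292523622513), (0.021247312426567078, 0.024718545377254486), 89.91256713867188)
chip ((0.7134735584259033, 0.022442899644374847), (0.031164444983005524, 0.10220658779144287), 18.915559768676758)
chip ((0.7365176677703857, -0.05416769161820412), (0.0453975610435009, 0.04975544661283493), 89.67498779296875)
```

View pics/s.png

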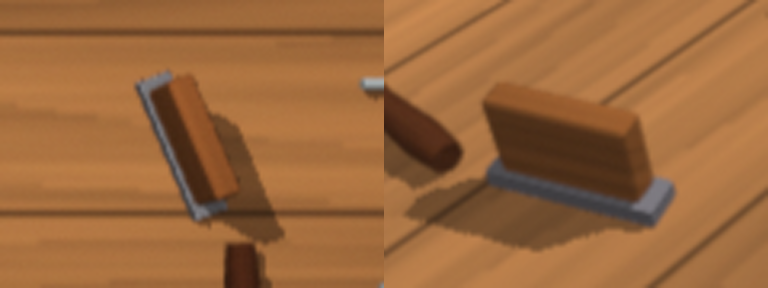

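Crop: the scraper's grip top has corners at (168,83), (190,74), (239,192) and (217,202). The grey foot pokes out to the left, and the chisel2 handle is just below it.

Run:
```python
import pickle,cv2,numpy as np;from h import *
d=pickle.load(open("c0.pkl","rb"));np.set_printoptions(precision=4,suppress=True)
t=d["top"];f=t["frame"].astype(int)
m=((f.min(2)>110)&(f.max(2)-f.min(2)<45)).astype(np.uint8)
m=cv2.morphologyEx(m,cv2.MORPH_OPEN,np.ones((11,11)))
m=cv2.morphologyEx(m,cv2.MORPH_CLOSE,np.ones((5,5)))
k=max(cv2.findContours(m,0,2)[0],key=cv2.contourArea)
r=cv2.minAreaRect(ray(t,k[:,0],.03)[:,:2].astype(np.float32));print("plate",r,"\n",cv2.boxPoints(r))
g=np.array([(168,83),(190,74),(239,192),(217,202)])/3.2+(376,186)-.35
G=ray(t,g,.075)[:,:2];print("grip",G,G.mean(0));v=(G[2]+G[3]-G[0]-G[1]);print("len",np.linalg.norm(v)/2,"ang",np.degrees(np.arctan2(v[1],v[0])))
# foot bottom-left corners in crop
s=d["scene"];g2=np.array([(487,86),(513,84),(640,113),(625,136)])
g2=(np.array([(484,97),(503,82),(640,113),(625,137)])-(384,0))/3.2+(85,245)-.35
G=ray(s,g2,.075)[:,:2];print("scene grip",G,G.mean(0))
# ring & pot rim: dark pixels in regions
gr=cv2.cvtColor(t["frame"],cv2.COLOR_BGR2GRAY)
sub=np.zeros_like(gr);sub[172:222,296:343]=(gr[172:222,296:343]<120)
y,x=np.nonzero(sub);R=ray(t,np.c_[x,y],.03)[:,:2]
e=cv2.minEnclosingCircle(R.astype(np.float32));print("ring",e)
# handle yaw: dark brown below pot
hsv=cv2.cvtColor(t["frame"],cv2.COLOR_BGR2HSV)
sub=np.zeros_like(gr);sub[204:246,245:275]=(hsv[204:246,245:275,1]>110)&(gr[204:246,245:275]<90)
y,x=np.nonzero(sub);H=ray(t,np.c_[x,y],.117-.025)[:,:2];rr=cv2.fitLine(H.astype(np.float32),2,0,.01,.01).ravel();print("handle",rr,np.degrees(np.arctan2(rr[1],rr[0])),H.min(0),H.max(0))
cv2.imwrite("pics/p.png",cv2.resize(t["frame"][140:260,205:365],None,fx=5,fy=5,interpolation=cv2.INTER_CUBIC))
```

```text
plate ((0.5632564425468445, 0.011506497859954834), (0.35891619324684143, 0.20050056278705597), 82.755859375) 
 [[ 0.4412 -0.1539]
 [ 0.6401 -0.1792]
 [ 0.6853  0.1769]
 [ 0.4864  0.2022]]
grip [[ 0.5075 -0.341 ]
 [ 0.5146 -0.3583]
 [ 0.4229 -0.392 ]
 [ 0.4152 -0.3748]] [ 0.4651 -0.3665]
len 0.09797492534849897 ang -159.82495301504062
scene grip [[ 0.4263 -0.3921]
 [ 0.4241 -0.3771]
 [ 0.5133 -0.3419]
 [ 0.5221 -0.3601]] [ 0.4714 -0.3678]
ring ((0.5527461171150208, -0.07313790917396545), 0.04910051450133324)
handle [0.9844 0.1761 0.4689 0.0777] 10.145488 [0.4331 0.0411] [0.5168 0.1119]
```

View pics/p.png

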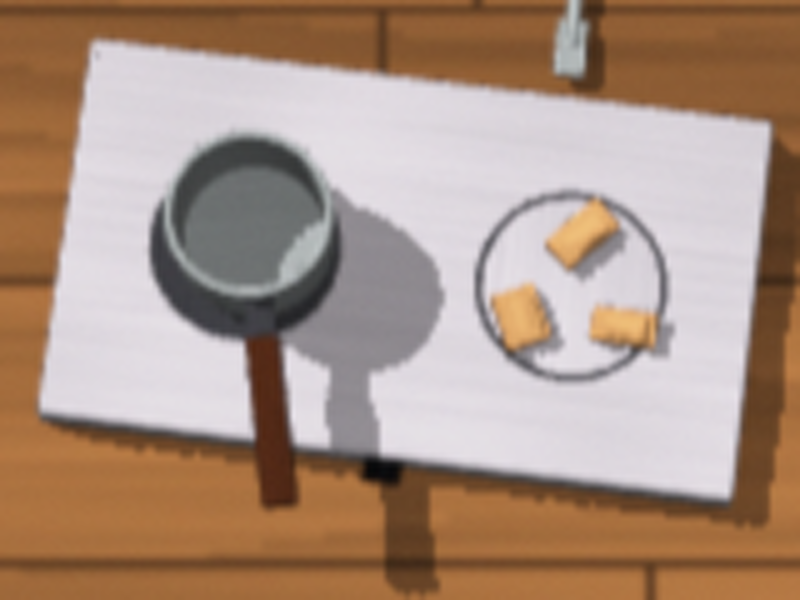

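The picture gives these positions:
- **Pot:** rim centre at crop (247,214), handle pointing slightly right-down.
- **Plate:** yaw −7.2°.
- **Ring:** about (0.5525, −0.073).

Plan: grip the scraper, then sweep the chips off the −y end.

Request:
drive_tool(
  targets=[
    {"tx":0.304,"ty":-0.866,"tz":-0.08,"az":38,"jaw":1},
    {"tx":0.304,"ty":-0.866,"tz":-0.08,"az":38,"jaw":1},
    {"tx":0.304,"ty":-0.866,"tz":-0.08,"az":38,"jaw":1},
    {"tx":0.304,"ty":-0.866,"tz":-0.08,"az":38,"jaw":1},
    {"tx":0.304,"ty":-0.866,"tz":-0.08,"az":38,"jaw":1},
    {"tx":0.304,"ty":-0.866,"tz":-0.08,"az":38,"jaw":1},
    {"tx":0.304,"ty":-0.866,"tz":-0.08,"az":38,"jaw":1},
    {"tx":0.304,"ty":-0.866,"tz":-0.08,"az":38,"jaw":1},
    {"tx":0.304,"ty":-0.866,"tz":-0.08,"az":38,"jaw":1},
    {"tx":0.304,"ty":-0.866,"tz":-0.08,"az":38,"jaw":1},
  ],
)

```text
invalid input at $.targets[0]: expected keys ax, ay, az, tx, ty, tz, jaw
```

```bash
python3 -c "
from cell import bot;import numpy as np
s=bot.state();print(s['joint_pos'].round(3),s['tool_pos'].round(4),s['tool_rot'].round(3).tolist())"
```

```text
[ 1.254  0.239 -0.014  1.319 -0.     1.571] [0.1634 0.4985 0.2307] [[-0.95, 0.312, -0.0], [0.312, 0.95, -0.001], [-0.0, -0.001, -1.0]]
```

Request:
drive_tool(
  targets=[
    {"tx":0.304,"ty":-0.866,"tz":-0.08,"ax":0,"ay":0,"az":38,"jaw":1},
    {"tx":0.304,"ty":-0.866,"tz":-0.08,"ax":0,"ay":0,"az":38,"jaw":1},
    {"tx":0.304,"ty":-0.866,"tz":-0.08,"ax":0,"ay":0,"az":38,"jaw":1},
    {"tx":0.304,"ty":-0.866,"tz":-0.08,"ax":0,"ay":0,"az":38,"jaw":1},
    {"tx":0.304,"ty":-0.866,"tz":-0.08,"ax":0,"ay":0,"az":38,"jaw":1},
    {"tx":0.304,"ty":-0.866,"tz":-0.08,"ax":0,"ay":0,"az":38,"jaw":1},
    {"tx":0.304,"ty":-0.866,"tz":-0.08,"ax":0,"ay":0,"az":38,"jaw":1},
    {"tx":0.304,"ty":-0.866,"tz":-0.08,"ax":0,"ay":0,"az":38,"jaw":1},
    {"tx":0.304,"ty":-0.866,"tz":-0.08,"ax":0,"ay":0,"az":38,"jaw":1},
    {"tx":0.304,"ty":-0.866,"tz":-0.08,"ax":0,"ay":0,"az":38,"jaw":1},
  ],
)

```text
clock: 0.93
tool_pos: [0.2978, 0.1151, 0.196]
tool_rot: [[-0.94, -0.34, 0.001], [-0.34, 0.94, 0.0], [-0.001, -0.0, -1.0]]
ft_force: [1.4, 0.6, 0.3]
opening: 0.0853
grasp_force: 0.0
```

```bash
python3 -c "
from cell import bot;import numpy as np
s=bot.state();print(s['joint_pos'].round(3),s['tool_pos'].round(4),s['tool_rot'].round(3).tolist())"
```

```text
[ 0.369 -0.102 -0.48   1.192 -0.     0.022] [0.2978 0.1151 0.196 ] [[-0.94, -0.34, 0.001], [-0.34, 0.94, 0.0], [-0.001, -0.0, -1.0]]
```

Request:
drive_tool(
  targets=[
    {"tx":0.17,"ty":-0.482,"tz":-0.045,"ax":0,"ay":0,"az":0,"jaw":1},
    {"tx":0.17,"ty":-0.482,"tz":-0.045,"ax":0,"ay":0,"az":0,"jaw":1},
    {"tx":0.17,"ty":-0.482,"tz":-0.045,"ax":0,"ay":0,"az":0,"jaw":1},
    {"tx":0.17,"ty":-0.482,"tz":-0.045,"ax":0,"ay":0,"az":0,"jaw":1},
    {"tx":0.17,"ty":-0.482,"tz":-0.045,"ax":0,"ay":0,"az":0,"jaw":1},
    {"tx":0.17,"ty":-0.482,"tz":-0.045,"ax":0,"ay":0,"az":0,"jaw":1},
    {"tx":0.17,"ty":-0.482,"tz":-0.045,"ax":0,"ay":0,"az":0,"jaw":1},
    {"tx":0.17,"ty":-0.482,"tz":-0.045,"ax":0,"ay":0,"az":0,"jaw":1},
    {"tx":0.17,"ty":-0.482,"tz":-0.045,"ax":0,"ay":0,"az":0,"jaw":1},
    {"tx":0.17,"ty":-0.482,"tz":-0.045,"ax":0,"ay":0,"az":0,"jaw":1},
  ],
)

```text
clock: 1.77
tool_pos: [0.436, -0.2767, 0.159]
tool_rot: [[-0.941, -0.339, -0.0], [-0.339, 0.941, 0.0], [0.0, 0.0, -1.0]]
ft_force: [1.6, -0.1, 1.2]
opening: 0.0855
grasp_force: 0.0
```

Request:
drive_tool(
  targets=[
    {"tx":0.0,"ty":0.0,"tz":0,"ax":0,"ay":0,"az":0,"jaw":1},
  ],
)

```text
clock: 1.85
tool_pos: [0.438, -0.2804, 0.1579]
tool_rot: [[-0.942, -0.336, 0.001], [-0.336, 0.942, -0.002], [0.0, -0.002, -1.0]]
ft_force: [-0.8, 1.1, -0.3]
opening: 0.0855
grasp_force: 0.0
```

Request:
drive_tool(
  targets=[
    {"tx":0.03,"ty":-0.087,"tz":-0.02,"ax":0,"ay":0,"az":0,"jaw":1},
    {"tx":0.03,"ty":-0.087,"tz":-0.03,"ax":0,"ay":0,"az":0,"jaw":1},
    {"tx":0.03,"ty":-0.087,"tz":-0.03,"ax":0,"ay":0,"az":0,"jaw":1},
    {"tx":0.03,"ty":-0.087,"tz":-0.06,"ax":0,"ay":0,"az":0,"jaw":1},
    {"tx":0.03,"ty":-0.087,"tz":-0.09,"ax":0,"ay":0,"az":0,"jaw":1},
    {"tx":0.03,"ty":-0.087,"tz":-0.11,"ax":0,"ay":0,"az":0,"jaw":1},
    {"tx":0.03,"ty":-0.087,"tz":-0.124,"ax":0,"ay":0,"az":0,"jaw":1},
    {"tx":0.03,"ty":-0.087,"tz":-0.124,"ax":0,"ay":0,"az":0,"jaw":1},
  ],
)

```text
clock: 2.52
tool_pos: [0.464, -0.3597, 0.0321]
tool_rot: [[-0.941, -0.34, -0.005], [-0.34, 0.941, 0.004], [0.003, 0.005, -1.0]]
ft_force: [-0.2, 1.1, -0.3]
opening: 0.0858
grasp_force: 0.0
```

Request:
drive_tool(
  force=60,
  targets=[
    {"tx":0,"ty":0,"tz":0,"ax":0,"ay":0,"az":0,"jaw":-1},
    {"tx":0,"ty":0,"tz":0,"ax":0,"ay":0,"az":0,"jaw":-1},
    {"tx":0,"ty":0,"tz":0,"ax":0,"ay":0,"az":0,"jaw":-1},
    {"tx":0,"ty":0,"tz":0,"ax":0,"ay":0,"az":0,"jaw":-1},
    {"tx":0,"ty":0,"tz":0,"ax":0,"ay":0,"az":0,"jaw":-1},
    {"tx":0,"ty":0,"tz":0,"ax":0,"ay":0,"az":0,"jaw":-1},
    {"tx":0,"ty":0,"tz":0,"ax":0,"ay":0,"az":0,"jaw":-1},
    {"tx":0,"ty":0,"tz":0,"ax":0,"ay":0,"az":0,"jaw":-1},
  ],
)

```text
clock: 3.18
tool_pos: [0.4666, -0.3619, 0.0366]
tool_rot: [[-0.941, -0.339, 0.002], [-0.339, 0.941, -0.001], [-0.001, -0.002, -1.0]]
ft_force: [-0.1, 0.4, 6.6]
opening: 0.0213
grasp_force: 59.6
```

Request:
drive_tool(
  targets=[
    {"tx":0,"ty":0,"tz":0.04,"ax":0,"ay":0,"az":0,"jaw":-1},
    {"tx":0,"ty":0,"tz":0.08,"ax":0,"ay":0,"az":0,"jaw":-1},
    {"tx":0.011,"ty":0.038,"tz":0.09,"ax":0,"ay":0,"az":-3,"jaw":-1},
    {"tx":0.022,"ty":0.077,"tz":0.09,"ax":0,"ay":0,"az":-6,"jaw":-1},
    {"tx":0.033,"ty":0.115,"tz":0.09,"ax":0,"ay":0,"az":-12,"jaw":-1},
    {"tx":0.044,"ty":0.154,"tz":0.09,"ax":0,"ay":0,"az":-18,"jaw":-1},
    {"tx":0.055,"ty":0.192,"tz":0.09,"ax":0,"ay":0,"az":-24,"jaw":-1},
    {"tx":0.066,"ty":0.231,"tz":0.09,"ax":0,"ay":0,"az":-27,"jaw":-1},
    {"tx":0.066,"ty":0.231,"tz":0.09,"ax":0,"ay":0,"az":-27,"jaw":-1},
    {"tx":0.066,"ty":0.231,"tz":0.09,"ax":0,"ay":0,"az":-27,"jaw":-1},
  ],
)

```text
clock: 4.02
tool_pos: [0.5323, -0.1282, 0.1256]
tool_rot: [[-0.993, 0.12, -0.0], [0.12, 0.993, -0.0], [0.0, -0.0, -1.0]]
ft_force: [0.3, -0.6, -1.4]
opening: 0.0213
grasp_force: 59.7
```

```bash
python3 -c "
from cell import bot;import cv2,numpy as np
s=bot.capture('scene')['frame'];t=bot.capture('top')['frame'];cv2.imwrite('pics/g1.png',np.hstack([s[100:400,120:500],t[100:400,180:560]]))"
```

```text
(no output)
```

View pics/g1.png

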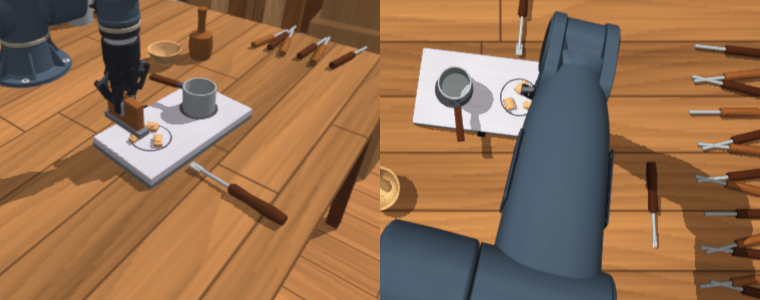

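The scraper is held upright over the ring area, and the chips and pot haven't moved. Next: move it between the pot and the chips, then lower.

Request:
drive_tool(
  targets=[
    {"tx":0.012,"ty":0.04,"tz":0,"ax":0,"ay":0,"az":0,"jaw":-1},
    {"tx":0.024,"ty":0.08,"tz":0,"ax":0,"ay":0,"az":0,"jaw":-1},
    {"tx":0.036,"ty":0.118,"tz":0,"ax":0,"ay":0,"az":0,"jaw":-1},
    {"tx":0.038,"ty":0.129,"tz":0,"ax":0,"ay":0,"az":0,"jaw":-1},
    {"tx":0.038,"ty":0.129,"tz":0,"ax":0,"ay":0,"az":0,"jaw":-1},
    {"tx":0.038,"ty":0.129,"tz":0,"ax":0,"ay":0,"az":0,"jaw":-1},
  ],
)

```text
clock: 4.62
tool_pos: [0.5698, -0.0023, 0.1253]
tool_rot: [[-0.992, 0.124, -0.001], [0.124, 0.992, -0.001], [0.001, -0.001, -1.0]]
ft_force: [-0.2, -0.8, -1.3]
opening: 0.0214
grasp_force: 59.9
```

Request:
drive_tool(
  targets=[
    {"tx":0,"ty":0,"tz":-0.02,"ax":0,"ay":0,"az":0,"jaw":-1},
    {"tx":0,"ty":0,"tz":-0.04,"ax":0,"ay":0,"az":0,"jaw":-1},
    {"tx":0,"ty":0,"tz":-0.05,"ax":0,"ay":0,"az":0,"jaw":-1},
    {"tx":0,"ty":0,"tz":-0.055,"ax":0,"ay":0,"az":0,"jaw":-1},
    {"tx":0,"ty":0,"tz":-0.058,"ax":0,"ay":0,"az":0,"jaw":-1},
    {"tx":0,"ty":0,"tz":-0.058,"ax":0,"ay":0,"az":0,"jaw":-1},
    {"tx":0,"ty":0,"tz":-0.058,"ax":0,"ay":0,"az":0,"jaw":-1},
  ],
)

```text
clock: 5.2
tool_pos: [0.5705, -0.0019, 0.0682]
tool_rot: [[-0.992, 0.125, 0.001], [0.125, 0.992, -0.0], [-0.001, -0.0, -1.0]]
ft_force: [1.0, 0.8, -1.7]
opening: 0.0215
grasp_force: 60.0
```

```bash
python3 -c "
from cell import bot;import cv2,numpy as np
s=bot.capture('scene')['frame'];cv2.imwrite('pics/g2.png',cv2.resize(s[140:290,200:400],None,fx=3,fy=3,interpolation=2))"
```

```text
(no output)
```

View pics/g2.png

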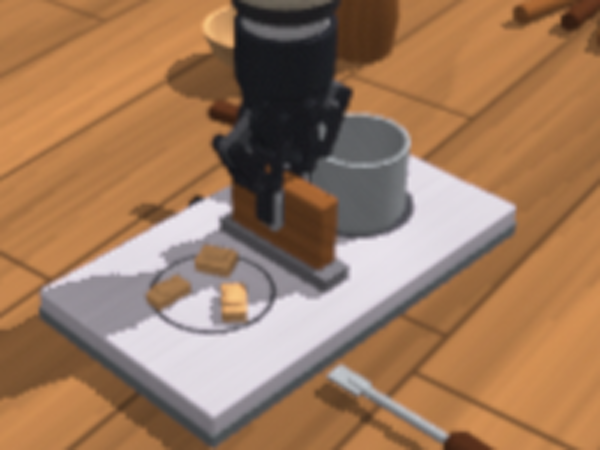

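The blade sits flat between the pot and the chips, and all three chips lie within its width. Sweeping now.

Request:
drive_tool(
  targets=[
    {"tx":-0.001,"ty":-0.008,"tz":-0.001,"ax":0,"ay":0,"az":0,"jaw":-1},
    {"tx":-0.0025,"ty":-0.018,"tz":-0.001,"ax":0,"ay":0,"az":0,"jaw":-1},
    {"tx":-0.0038,"ty":-0.028,"tz":-0.001,"ax":0,"ay":0,"az":0,"jaw":-1},
    {"tx":-0.005,"ty":-0.038,"tz":-0.001,"ax":0,"ay":0,"az":0,"jaw":-1},
    {"tx":-0.0063,"ty":-0.048,"tz":-0.001,"ax":0,"ay":0,"az":0,"jaw":-1},
    {"tx":-0.0075,"ty":-0.058,"tz":-0.001,"ax":0,"ay":0,"az":0,"jaw":-1},
    {"tx":-0.0088,"ty":-0.068,"tz":-0.001,"ax":0,"ay":0,"az":0,"jaw":-1},
    {"tx":-0.01,"ty":-0.078,"tz":-0.001,"ax":0,"ay":0,"az":0,"jaw":-1},
    {"tx":-0.0113,"ty":-0.088,"tz":-0.001,"ax":0,"ay":0,"az":0,"jaw":-1},
    {"tx":-0.0125,"ty":-0.098,"tz":-0.001,"ax":0,"ay":0,"az":0,"jaw":-1},
  ],
)

```text
clock: 6.08
tool_pos: [0.5575, -0.1005, 0.0667]
tool_rot: [[-0.992, 0.125, 0.0], [0.125, 0.992, -0.0], [-0.0, 0.0, -1.0]]
ft_force: [0.0, 0.3, -0.6]
opening: 0.021
grasp_force: 60.2
```

Request:
drive_tool(
  targets=[
    {"tx":-0.0013,"ty":-0.01,"tz":0,"ax":0,"ay":0,"az":0,"jaw":-1},
    {"tx":-0.0025,"ty":-0.02,"tz":0,"ax":0,"ay":0,"az":0,"jaw":-1},
    {"tx":-0.0038,"ty":-0.03,"tz":0,"ax":0,"ay":0,"az":0,"jaw":-1},
    {"tx":-0.005,"ty":-0.04,"tz":0,"ax":0,"ay":0,"az":0,"jaw":-1},
    {"tx":-0.0063,"ty":-0.05,"tz":0,"ax":0,"ay":0,"az":0,"jaw":-1},
    {"tx":-0.0075,"ty":-0.06,"tz":0,"ax":0,"ay":0,"az":0,"jaw":-1},
    {"tx":-0.0088,"ty":-0.07,"tz":0,"ax":0,"ay":0,"az":0,"jaw":-1},
    {"tx":-0.01,"ty":-0.08,"tz":0,"ax":0,"ay":0,"az":0,"jaw":-1},
    {"tx":-0.0113,"ty":-0.09,"tz":0,"ax":0,"ay":0,"az":0,"jaw":-1},
    {"tx":-0.0113,"ty":-0.095,"tz":0,"ax":0,"ay":0,"az":0,"jaw":-1},
  ],
)

```text
clock: 6.92
tool_pos: [0.5456, -0.1961, 0.0662]
tool_rot: [[-0.992, 0.125, -0.001], [0.125, 0.992, -0.001], [0.001, -0.001, -1.0]]
ft_force: [-0.1, 0.2, -2.6]
opening: 0.0215
grasp_force: 60.0
```

```bash
python3 -c "
from cell import bot;import cv2,numpy as np
s=bot.capture('scene')['frame'];cv2.imwrite('pics/g3.png',cv2.resize(s[140:320,140:400],None,fx=3,fy=3,interpolation=2))"
```

```text
(no output)
```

View pics/g3.png

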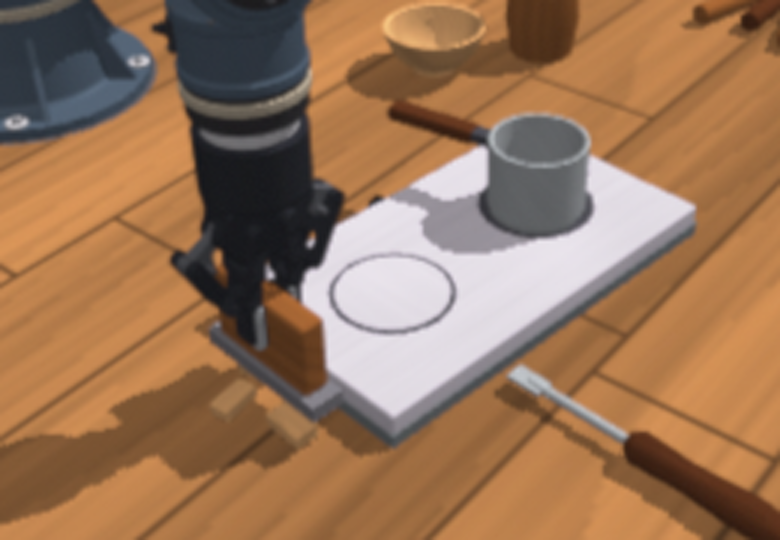

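Two chips are visible on the bench at (232,398) and (293,425), and the ring is clear. The third is hidden, so I'll lift the scraper aside and look.

Request:
drive_tool(
  targets=[
    {"tx":0,"ty":0,"tz":0.025,"ax":0,"ay":0,"az":0,"jaw":-1},
    {"tx":0,"ty":0,"tz":0.06,"ax":0,"ay":0,"az":0,"jaw":-1},
    {"tx":0,"ty":-0.03,"tz":0.06,"ax":0,"ay":0,"az":0,"jaw":-1},
    {"tx":0,"ty":-0.065,"tz":0.06,"ax":0,"ay":0,"az":0,"jaw":-1},
    {"tx":0,"ty":-0.1,"tz":0.06,"ax":0,"ay":0,"az":0,"jaw":-1},
    {"tx":0,"ty":-0.135,"tz":0.06,"ax":0,"ay":0,"az":0,"jaw":-1},
    {"tx":0,"ty":-0.165,"tz":0.06,"ax":0,"ay":0,"az":0,"jaw":-1},
    {"tx":0,"ty":-0.175,"tz":0.06,"ax":0,"ay":0,"az":0,"jaw":-1},
    {"tx":0,"ty":-0.175,"tz":0.06,"ax":0,"ay":0,"az":0,"jaw":-1},
  ],
)

```text
clock: 7.72
tool_pos: [0.5457, -0.3719, 0.1256]
tool_rot: [[-0.992, 0.127, -0.001], [0.127, 0.992, -0.0], [0.001, -0.0, -1.0]]
ft_force: [-1.0, 0.4, -0.9]
opening: 0.0212
grasp_force: 59.9
```

```bash
python3 -c "
from cell import bot;import cv2,numpy as np
s=bot.capture('scene')['frame'];t=bot.capture('top')['frame'];cv2.imwrite('pics/g4.png',np.hstack([cv2.resize(s[170:310,120:320],None,fx=2,fy=2),cv2.resize(t[130:270,300:500],None,fx=2,fy=2)]))"
```

```text
(no output)
```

View pics/g4.png

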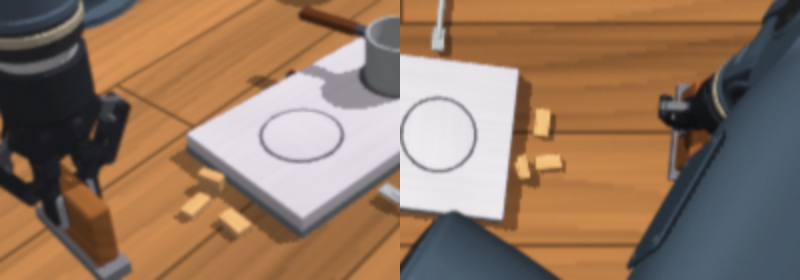

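All three chips are on the bench, at about (541,122), (548,162) and (522,167) in the top crop. Setting the scraper down.

Request:
drive_tool(
  targets=[
    {"tx":0,"ty":0,"tz":-0.03,"ax":0,"ay":0,"az":0,"jaw":-1},
    {"tx":0,"ty":0,"tz":-0.06,"ax":0,"ay":0,"az":0,"jaw":-1},
    {"tx":0,"ty":0,"tz":-0.08,"ax":0,"ay":0,"az":0,"jaw":-1},
    {"tx":0,"ty":0,"tz":-0.085,"ax":0,"ay":0,"az":0,"jaw":-1},
    {"tx":0,"ty":0,"tz":-0.088,"ax":0,"ay":0,"az":0,"jaw":-1},
    {"tx":0,"ty":0,"tz":-0.089,"ax":0,"ay":0,"az":0,"jaw":-1},
    {"tx":0,"ty":0,"tz":-0.09,"ax":0,"ay":0,"az":0,"jaw":-1},
    {"tx":0,"ty":0,"tz":-0.09,"ax":0,"ay":0,"az":0,"jaw":-1},
  ],
)

```text
clock: 8.48
tool_pos: [0.5471, -0.3697, 0.038]
tool_rot: [[-0.992, 0.124, 0.002], [0.124, 0.992, -0.001], [-0.002, -0.001, -1.0]]
ft_force: [0.8, 1.1, -1.1]
opening: 0.0214
grasp_force: 60.0
```

Request:
drive_tool(
  targets=[
    {"tx":0,"ty":0,"tz":0,"ax":0,"ay":0,"az":0,"jaw":0.3},
    {"tx":0,"ty":0,"tz":0,"ax":0,"ay":0,"az":0,"jaw":1},
    {"tx":0,"ty":0,"tz":0,"ax":0,"ay":0,"az":0,"jaw":1},
    {"tx":0,"ty":0,"tz":0,"ax":0,"ay":0,"az":0,"jaw":1},
    {"tx":0,"ty":0,"tz":0,"ax":0,"ay":0,"az":0,"jaw":1},
    {"tx":0,"ty":0,"tz":0,"ax":0,"ay":0,"az":0,"jaw":1},
    {"tx":0,"ty":0,"tz":0.03,"ax":0,"ay":0,"az":0,"jaw":1},
    {"tx":0,"ty":0,"tz":0.07,"ax":0,"ay":0,"az":0,"jaw":1},
    {"tx":0,"ty":0,"tz":0.11,"ax":0,"ay":0,"az":0,"jaw":1},
    {"tx":0,"ty":0,"tz":0.15,"ax":0,"ay":0,"az":0,"jaw":1},
  ],
)

```text
clock: 9.32
tool_pos: [0.5458, -0.3692, 0.1881]
tool_rot: [[-0.992, 0.125, -0.001], [0.125, 0.992, 0.0], [0.001, 0.0, -1.0]]
ft_force: [0.8, -0.5, 0.6]
opening: 0.0853
grasp_force: 0.0
```

Run:
```python
import pickle,cv2,numpy as np;from h import *
d=pickle.load(open("c0.pkl","rb"));np.set_printoptions(precision=4,suppress=True)
t,s=d["top"],d["scene"]
o=-.4
print("rim top",ray(t,(254.5+o,182.8+o),.1),"scene",ray(s,(319.7+o,186.7+o),.1))
H=ray(t,[(258+o,208+o),(260.8+o,241+o)],.092);print(H);v=H[0]-H[1];print(np.degrees(np.arctan2(v[1],v[0])))
```

```text
rim top [[0.5767 0.0901 0.1   ]] scene [[0.581  0.0878 0.1   ]]
[[0.5153 0.0815 0.092 ]
 [0.4341 0.0741 0.092 ]]
5.162410386124575
```

Request:
drive_tool(
  targets=[
    {"tx":-0.005,"ty":0.04,"tz":0,"ax":0,"ay":0,"az":3,"jaw":1},
    {"tx":-0.01,"ty":0.08,"tz":0,"ax":0,"ay":0,"az":6,"jaw":1},
    {"tx":-0.015,"ty":0.12,"tz":0,"ax":0,"ay":0,"az":9,"jaw":1},
    {"tx":-0.02,"ty":0.16,"tz":0,"ax":0,"ay":0,"az":12.5,"jaw":1},
    {"tx":-0.025,"ty":0.2,"tz":0,"ax":0,"ay":0,"az":12.5,"jaw":1},
    {"tx":-0.03,"ty":0.24,"tz":0,"ax":0,"ay":0,"az":12.5,"jaw":1},
    {"tx":-0.035,"ty":0.28,"tz":0,"ax":0,"ay":0,"az":12.5,"jaw":1},
    {"tx":-0.04,"ty":0.32,"tz":0,"ax":0,"ay":0,"az":12.5,"jaw":1},
    {"tx":-0.05,"ty":0.36,"tz":0,"ax":0,"ay":0,"az":12.5,"jaw":1},
    {"tx":-0.057,"ty":0.4,"tz":0,"ax":0,"ay":0,"az":12.5,"jaw":1},
  ],
)

```text
clock: 10.15
tool_pos: [0.4882, 0.0322, 0.1867]
tool_rot: [[-0.996, -0.093, 0.0], [-0.093, 0.996, -0.0], [-0.0, -0.0, -1.0]]
ft_force: [2.4, 0.5, -0.4]
opening: 0.0856
grasp_force: 0.0
```

Request:
drive_tool(
  targets=[
    {"tx":0,"ty":0.035,"tz":0,"ax":0,"ay":0,"az":0,"jaw":1},
    {"tx":0,"ty":0.049,"tz":0,"ax":0,"ay":0,"az":0,"jaw":1},
    {"tx":0,"ty":0.049,"tz":0,"ax":0,"ay":0,"az":0,"jaw":1},
    {"tx":0,"ty":0.049,"tz":0,"ax":0,"ay":0,"az":0,"jaw":1},
  ],
)

```text
clock: 10.48
tool_pos: [0.4891, 0.0802, 0.1866]
tool_rot: [[-0.995, -0.095, 0.0], [-0.095, 0.995, -0.0], [-0.0, -0.0, -1.0]]
ft_force: [-0.7, -0.6, 0.2]
opening: 0.0854
grasp_force: 0.0
```

```bash
python3 -c "
from cell import bot;import cv2,numpy as np
s=bot.capture('scene')['frame'];t=bot.capture('top')['frame'];cv2.imwrite('pics/g5.png',np.hstack([cv2.resize(s[120:280,140:400],None,fx=1.5,fy=1.5),cv2.resize(t[130:290,200:460],None,fx=1.5,fy=1.5)]))"
```

```text
(no output)
```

View pics/g5.png

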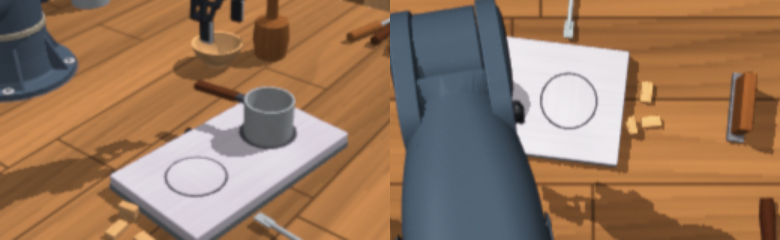

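The scraper stands on the bench, the pot hasn't moved, and the gripper is above the handle. Lower and grip.

Request:
drive_tool(
  force=80,
  targets=[
    {"tx":0,"ty":0,"tz":-0.03,"ax":0,"ay":0,"az":0,"jaw":1},
    {"tx":0,"ty":0,"tz":-0.06,"ax":0,"ay":0,"az":0,"jaw":1},
    {"tx":0,"ty":0,"tz":-0.09,"ax":0,"ay":0,"az":0,"jaw":1},
    {"tx":0,"ty":0,"tz":-0.11,"ax":0,"ay":0,"az":0,"jaw":1},
    {"tx":0,"ty":0,"tz":-0.12,"ax":0,"ay":0,"az":0,"jaw":1},
    {"tx":0,"ty":0,"tz":-0.12,"ax":0,"ay":0,"az":0,"jaw":1},
    {"tx":0,"ty":0,"tz":-0.12,"ax":0,"ay":0,"az":0,"jaw":0.2},
    {"tx":0,"ty":0,"tz":-0.12,"ax":0,"ay":0,"az":0,"jaw":-0.2},
    {"tx":0,"ty":0,"tz":-0.12,"ax":0,"ay":0,"az":0,"jaw":-0.4},
    {"tx":0,"ty":0,"tz":-0.12,"ax":0,"ay":0,"az":0,"jaw":-0.5},
  ],
)

```text
clock: 11.42
tool_pos: [0.4899, 0.0794, 0.0675]
tool_rot: [[-0.996, -0.093, 0.002], [-0.093, 0.996, 0.0], [-0.002, -0.0, -1.0]]
ft_force: [-0.3, 0.3, -0.1]
opening: 0.0388
grasp_force: 0.0
```

Request:
drive_tool(
  force=80,
  targets=[
    {"tx":0,"ty":0,"tz":0,"ax":0,"ay":0,"az":0,"jaw":-0.55},
    {"tx":0,"ty":0,"tz":0,"ax":0,"ay":0,"az":0,"jaw":-0.6},
    {"tx":0,"ty":0,"tz":0,"ax":0,"ay":0,"az":0,"jaw":-1},
    {"tx":0,"ty":0,"tz":0,"ax":0,"ay":0,"az":0,"jaw":-1},
    {"tx":0,"ty":0,"tz":0,"ax":0,"ay":0,"az":0,"jaw":-1},
    {"tx":0,"ty":0,"tz":0,"ax":0,"ay":0,"az":0,"jaw":-1},
  ],
)

```text
clock: 11.92
tool_pos: [0.4894, 0.0798, 0.0671]
tool_rot: [[-0.996, -0.094, 0.001], [-0.094, 0.996, 0.0], [-0.001, 0.0, -1.0]]
ft_force: [-1.9, 1.4, 6.2]
opening: 0.0169
grasp_force: 77.8
```

Run:
```python
from cell import bot;import cv2,numpy as np;from h import *
s=bot.capture('scene');f=s['frame']
# grey pot pixels: rim extents
g=cv2.cvtColor(f,cv2.COLOR_BGR2HSV);m=((g[...,1]<60)&(g[...,2]<175)&(g[...,2]>70)).astype(np.uint8)
x0,y0,w,h=290,170,65,65
k=max(cv2.findContours(m[y0:y0+h,x0:x0+w].copy(),0,2)[0],key=cv2.contourArea)
print(cv2.boundingRect(k),x0,y0)
cv2.imwrite('pics/g6.png',cv2.resize(f[160:250,250:370],None,fx=6,fy=6,interpolation=2))
```

```text
(0, 8, 48, 47) 290 170
```

View pics/g6.png

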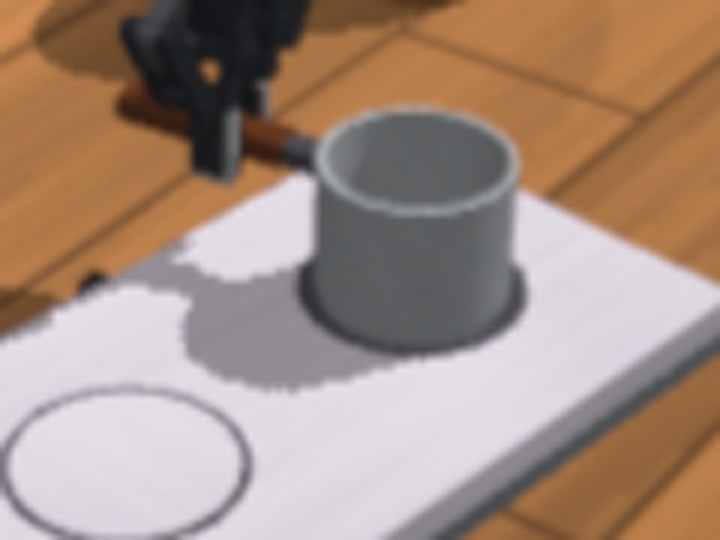

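The handle is gripped with the pot upright, rim centre at crop (416,160), unmoved. The ring centre is at crop (126,462). Next I ease the vertical preload and work out the slide from both cameras.

Request:
drive_tool(
  targets=[
    {"tx":0,"ty":0,"tz":0.001,"ax":0,"ay":0,"az":0,"jaw":-1},
    {"tx":0,"ty":0,"tz":0.001,"ax":0,"ay":0,"az":0,"jaw":-1},
  ],
)

```text
clock: 12.13
tool_pos: [0.4893, 0.0796, 0.0676]
tool_rot: [[-0.996, -0.093, 0.0], [-0.093, 0.996, -0.0], [-0.0, -0.0, -1.0]]
ft_force: [1.9, -0.0, -3.3]
opening: 0.0163
grasp_force: 77.9
```

Run:
```python
from cell import bot;import cv2,numpy as np;from h import *
np.set_printoptions(precision=4,suppress=True)
s=bot.capture('scene');f=s['frame'];cv2.imwrite('pics/g7.png',f)
print("pot",ray(s,(319.4-.4,186.7-.4),.1),"ring rough",ray(s,(271-.4,237-.4),.03))
gr=cv2.cvtColor(f,cv2.COLOR_BGR2GRAY).astype(int)
# ring by projecting predicted circle and finding darkest radius
C=np.array([.5527,-.073]);pts=[]
for a in np.arange(0,2*np.pi,.1):
    r=np.arange(.040,.060,.0005);P=np.c_[C[0]+r*np.cos(a),C[1]+r*np.sin(a),r*0+.03];q=proj(s,P).astype(np.float32)
    v=cv2.remap(gr.astype(np.float32),q[:,0].reshape(1,-1),q[:,1].reshape(1,-1),1)[0];i=v.argmin();pts.append(P[i,:2])
print("ring scene",cv2.fitEllipse(np.array(pts,np.float32)))
print(bot.state()['ft_force'],bot.state()['tool_pos'])
```

```text
pot [[0.5804 0.0873 0.1   ]] ring rough [[ 0.5545 -0.072   0.03  ]]
ring scene ((0.5542323589324951, -0.07291968166828156), (0.09563770890235901, 0.09604320675134659), 100.13070678710938)
[ 0.5262  1.151  -1.7134] [0.4893 0.0796 0.0675]
```

Request:
drive_tool(
  targets=[
    {"tx":-0.001,"ty":-0.007,"tz":0,"ax":0,"ay":0,"az":0,"jaw":-1},
    {"tx":-0.0025,"ty":-0.016,"tz":0,"ax":0,"ay":0,"az":0,"jaw":-1},
    {"tx":-0.004,"ty":-0.026,"tz":0,"ax":0,"ay":0,"az":0,"jaw":-1},
    {"tx":-0.0056,"ty":-0.036,"tz":0,"ax":0,"ay":0,"az":0,"jaw":-1},
    {"tx":-0.007,"ty":-0.046,"tz":0,"ax":0,"ay":0,"az":0,"jaw":-1},
    {"tx":-0.0087,"ty":-0.056,"tz":0,"ax":0,"ay":0,"az":0,"jaw":-1},
    {"tx":-0.01,"ty":-0.066,"tz":0,"ax":0,"ay":0,"az":0,"jaw":-1},
    {"tx":-0.0117,"ty":-0.076,"tz":0,"ax":0,"ay":0,"az":0,"jaw":-1},
    {"tx":-0.0125,"ty":-0.081,"tz":0,"ax":0,"ay":0,"az":0,"jaw":-1},
    {"tx":-0.0125,"ty":-0.081,"tz":0,"ax":0,"ay":0,"az":0,"jaw":-1},
  ],
)

```text
clock: 13.02
tool_pos: [0.4762, -0.003, 0.0675]
tool_rot: [[-0.996, -0.091, -0.001], [-0.091, 0.996, -0.001], [0.001, -0.001, -1.0]]
ft_force: [-0.9, -1.2, -1.2]
opening: 0.0161
grasp_force: 78.2
```

Request:
drive_tool(
  targets=[
    {"tx":-0.001,"ty":-0.007,"tz":0,"ax":0,"ay":0,"az":0,"jaw":-1},
    {"tx":-0.0025,"ty":-0.016,"tz":0,"ax":0,"ay":0,"az":0,"jaw":-1},
    {"tx":-0.004,"ty":-0.026,"tz":0,"ax":0,"ay":0,"az":0,"jaw":-1},
    {"tx":-0.0056,"ty":-0.036,"tz":0,"ax":0,"ay":0,"az":0,"jaw":-1},
    {"tx":-0.007,"ty":-0.046,"tz":0,"ax":0,"ay":0,"az":0,"jaw":-1},
    {"tx":-0.0087,"ty":-0.056,"tz":0,"ax":0,"ay":0,"az":0,"jaw":-1},
    {"tx":-0.01,"ty":-0.066,"tz":0,"ax":0,"ay":0,"az":0,"jaw":-1},
    {"tx":-0.0117,"ty":-0.075,"tz":0,"ax":0,"ay":0,"az":0,"jaw":-1},
    {"tx":-0.012,"ty":-0.08,"tz":0,"ax":0,"ay":0,"az":0,"jaw":-1},
    {"tx":-0.012,"ty":-0.08,"tz":0,"ax":0,"ay":0,"az":0,"jaw":-1},
  ],
)

```text
clock: 13.85
tool_pos: [0.4643, -0.0828, 0.0675]
tool_rot: [[-0.996, -0.091, -0.001], [-0.091, 0.996, -0.001], [0.001, -0.001, -1.0]]
ft_force: [-1.7, -1.6, -0.9]
opening: 0.0165
grasp_force: 78.2
```

```bash
cat > pot.py <<'E'
from cell import bot;import cv2,numpy as np;from h import *
np.set_printoptions(precision=4,suppress=True)
s=bot.capture('scene');f=s['frame']
# outer rim edge: bright rim vs surroundings; ring leftover vs pot base. use grey blob contour (pot + ring)
f=cv2.GaussianBlur(f,(3,3),0);gr=cv2.cvtColor(f,cv2.COLOR_BGR2GRAY).astype(np.float32)
# plate is bright (>190): base outline front half = dark->bright going outward at z=.03; r 42 (pot) then gap then ring r 50
C=np.array([.5535,-.073])
R=[];
for a in np.radians(np.arange(-130,41,10)): # side facing the scene camera
    r=np.arange(.030,.062,.0005);P=np.c_[C[0]+r*np.cos(a),C[1]+r*np.sin(a),r*0+.03];q=proj(s,P).astype(np.float32)
    v=cv2.remap(gr,q[:,0].reshape(1,-1),q[:,1].reshape(1,-1),1)[0]
    R.append((round(np.degrees(a)),v[::4].astype(int).tolist()))
for x in R: print(*x)
E
python3 pot.py
```

```text
-130 [93, 93, 93, 95, 105, 120, 124, 114, 101, 101, 120, 137, 143, 145, 146, 145]
-120 [93, 93, 93, 97, 108, 121, 127, 114, 102, 101, 114, 133, 142, 145, 146, 146]
-110 [94, 94, 94, 98, 106, 118, 122, 113, 100, 97, 113, 130, 140, 143, 143, 144]
-100 [94, 94, 94, 98, 107, 117, 120, 113, 101, 98, 108, 125, 136, 142, 143, 143]
-90 [93, 93, 94, 100, 108, 116, 120, 116, 106, 103, 111, 125, 135, 142, 143, 143]
-80 [93, 93, 95, 99, 106, 113, 119, 114, 107, 105, 108, 121, 133, 140, 144, 147]
-70 [93, 93, 95, 99, 107, 114, 118, 115, 109, 110, 115, 135, 156, 174, 190, 202]
-60 [94, 94, 95, 101, 109, 116, 120, 119, 121, 125, 145, 170, 193, 212, 220, 223]
-50 [94, 94, 96, 103, 110, 121, 127, 131, 135, 138, 157, 177, 198, 211, 219, 220]
-40 [94, 95, 97, 106, 119, 136, 154, 158, 159, 155, 161, 176, 194, 212, 218, 222]
-30 [95, 97, 102, 113, 132, 154, 168, 173, 166, 156, 165, 180, 200, 214, 219, 222]
-20 [96, 97, 105, 116, 139, 161, 174, 178, 169, 159, 165, 181, 199, 214, 221, 222]
-10 [98, 100, 108, 119, 143, 166, 181, 177, 164, 153, 154, 174, 197, 215, 220, 222]
0 [103, 105, 111, 123, 147, 173, 192, 192, 173, 159, 161, 184, 206, 219, 222, 223]
10 [107, 110, 116, 129, 152, 181, 199, 194, 174, 155, 158, 185, 207, 220, 224, 224]
20 [110, 113, 119, 132, 155, 183, 204, 198, 174, 155, 160, 187, 213, 221, 223, 224]
30 [112, 115, 120, 131, 151, 181, 201, 197, 173, 152, 158, 189, 211, 219, 222, 223]
40 [113, 116, 120, 127, 141, 166, 193, 195, 177, 162, 167, 194, 215, 220, 222, 221]
```

The gap between the pot base and the ring is even at about 9–10 mm all round the visible side, so the pot is centred to about 1–2 mm. Release and retreat.

Request:
drive_tool(
  force=20,
  targets=[
    {"tx":0,"ty":0,"tz":0,"ax":0,"ay":0,"az":0,"jaw":-1},
    {"tx":0,"ty":0,"tz":0,"ax":0,"ay":0,"az":0,"jaw":-0.4},
    {"tx":0,"ty":0,"tz":0,"ax":0,"ay":0,"az":0,"jaw":0.2},
    {"tx":0,"ty":0,"tz":0,"ax":0,"ay":0,"az":0,"jaw":0.7},
    {"tx":0,"ty":0,"tz":0,"ax":0,"ay":0,"az":0,"jaw":0.7},
    {"tx":0,"ty":0,"tz":0,"ax":0,"ay":0,"az":0,"jaw":0.7},
    {"tx":0,"ty":0,"tz":0.03,"ax":0,"ay":0,"az":0,"jaw":0.7},
    {"tx":0,"ty":0,"tz":0.07,"ax":0,"ay":0,"az":0,"jaw":0.7},
    {"tx":0,"ty":0,"tz":0.11,"ax":0,"ay":0,"az":0,"jaw":0.7},
    {"tx":0,"ty":0,"tz":0.14,"ax":0,"ay":0,"az":0,"jaw":0.7},
  ],
)

```text
clock: 14.73
tool_pos: [0.465, -0.0814, 0.2106]
tool_rot: [[-0.996, -0.093, 0.002], [-0.093, 0.996, -0.0], [-0.002, -0.001, -1.0]]
ft_force: [1.7, -1.2, -0.8]
opening: 0.0726
grasp_force: 0.0
```

```bash
python3 pot.py | sed -n '1p;5p;10p;15p;18p'
```

```text
-130 [91, 90, 91, 97, 111, 125, 125, 113, 99, 99, 117, 134, 140, 141, 142, 142]
-90 [91, 91, 94, 102, 113, 121, 122, 115, 105, 101, 108, 122, 132, 138, 139, 139]
-40 [92, 93, 96, 105, 119, 136, 153, 155, 156, 152, 157, 172, 190, 208, 214, 218]
10 [103, 106, 110, 122, 144, 171, 190, 188, 170, 152, 155, 181, 203, 216, 220, 220]
40 [109, 112, 115, 121, 131, 151, 178, 184, 171, 159, 164, 190, 211, 216, 218, 218]
```

Still centred after release; handing in.

```bash
python3 -c "
from cell import bot;print(bot.close_job())"
```

```text
the job is handed in; nothing more can be done
None
```

The job is handed in (no verdict came back): I swept all three chips onto the bench with the scraper, stood the scraper on the bench, then slid the pot into the ring, centred to about 1–2 mm by the camera, and released it.

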